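# Let the bearing balls out of the lever dispenser

## Robot

A 6-joint arm with a two-finger parallel gripper is mounted at the origin on the work surface. World frame = base frame: x ahead of the robot, y to its left, z up, the work surface at z = 0. Lengths are in m, angles in rad, forces in N, time in s.
With the tool pointing down it reaches from about 0.35 to 0.975 m from the base axis. Payload 7.1 kg.
Tool frame: the origin (TCP) lies at the very end of the fingers, on their centre line; the grasp point (between the pads) lies 19 mm behind it; z points along the fingers, y is the direction in which the jaws open and shut (so a half turn about z gives the same grasp; the last joint's range is limited). The gripper opens to 88 mm and grips with 3 to 60 N. Pads are 20 mm wide; open, the fingers measure 115 mm over their backs; the gripper's body (75 mm by 178 mm) begins 61 mm behind the grasp point.
Start: joints at [-1.156, 0.423, 1.63, -0, 1.089, -0.019], TCP at [0.263, -0.567, 0.223] pointing down, gripper open.
Joint ranges: [-3, 3], [-0.9, 2.11], [0.09, 2.58], [-1.31, 4.45], [0.11, 2.69], [-2.54, 2.54]. Speed limits (rad/s): [2.39, 2.39, 3.01, 3.14, 3.14, 3.14].

## Interface

Orientations are given as a unit quaternion [w, x, y, z].
In Python, from workcell import robot gives the robot as it stands.
- The arm moves only by the shell command python3 -m crank 'ROWS' [OPENING] [FORCE]. ROWS is JSON, a list of rows, each a list of 2 entries, a list of its own where there are three numbers: the shift along the tool's x, y, z in cm, then the turn about the tool's z in degrees. A call has 1 to 10 rows; each row is the pose to reach, as a shift and turn from the pose commanded when the call began, along the tool's axes at that moment; what a row does not reach only later rows make up. A row lasts 1/10 s, in which the tool goes at most 50 mm and 8.59 degrees, less where a joint would pass 70% of its speed; a pose out of reach is approached as far as the arm can. A call with a gripper value outside its range is refused whole. OPENING is the opening, from 0 (shut) to 1 (fully open), set as the call begins (- or left out, the last holds). The fingers move at their own pace and stop on an object; FORCE is the grip in N (left out, the last holds). Time passes only in rows, so rows that repeat a pose let the fingers close. It gives the time, the measured TCP pose, the force and the opening at its end, in the units of the state.
- robot.read_state(): the state, without advancing time (a new reading comes with each control period).
- robot.capture(name): name is "scene" or "top"; returns a dict with "img" (384x512x3 uint8, red, green, blue), "fx", "fy", "cx", "cy" (pixels), "k1" (the pictures are not rectified: a ray, as slopes to the right and down, at radius r is drawn at 1 + k1 r^2 times it, then the intrinsics apply), "extrinsics" (4x4, takes a point from camera to world coordinates). Camera axes: x right, y up, looking along -z (the intrinsics and any distortion apply to the point x, -y, -z); pixel columns grow to the right and rows downward; lengths in m; the calibration is good to about 2 mm. A picture is of the moment at which its call begins. There is no depth.
- robot.close_job(): hands the job in, once; it reports no verdict.
The state is a dict: "clock": time; "q": joint angles; "qvel": joint speeds; "tau": joint torques, N m; "ee_pos": TCP position; "tcp_rot": TCP orientation; "ft_force": force on the tool from outside, world axes, zero at the start; "ft_torque": the same for the moment, N m; "gripper_width": finger opening in m.
Only numpy, scipy, OpenCV 4.12 (cv2) and the standard library are available. Lean on these libraries where they do the work, as an engineer would, in place of code of your own. Each camera call takes 0.05 s, during which the arm holds its last target. There are 200 camera calls.

## Task

Press the dispenser's yellow lever pad down with the fingertips, without grasping it, until the linked orange lid is fully raised, and hold it there until all four steel balls have rolled into the catch tray. Then ease the lever back up so that the lid comes fully shut without slamming, and move clear. Do not touch the lid or the balls, and leave the other things on the crate top where they are.

Things in the scene. Friction and masses are not known exactly. Their poses are not given: they have to be found in the camera images.
- dispenser: Fixed ball dispenser; origin at its underside (crate-top level), z up. Own frame, mm: blue hopper with clear upper walls, open on top, x -27..27, y -120..15, 104 high, outlet and orange lid at its +y end; then open catch tray x -53..53, y 15..140, 60 high. Lever juts to -x (robot side) at y -5, pad centre at x -170. Crank and rod linking lever to lid at x -66, y 0, up to 107 high.
- lever_pad (a point): Centre of the top face of the yellow press pad (40 mm along the lever, 44 mm across, 8 mm thick) at the lever's free end; 90 mm above the crate top at rest, about 45 mm fully down. It moves almost straight down, in an arc of radius 146 mm about a level pivot along the dispenser's y. Its frame turns with the lever.
- lever (a joint): Lever angle (rad): 0 up at rest, 0.32 fully pressed (stop). A return spring pushes it up: about 3.5 N at the pad at rest rising to about 8 N fully down. If let go, even near the top, it snaps back and slams the lid; following it up at 20 to 40 mm/s at the pad is gentle.
- lid (a joint): Angle of the orange outlet lid (rad), hinged at its top edge 95 mm above the crate top, 40 mm wide, 46 mm tall: 0 shut (hanging upright), about 1.25 fully raised (swung outward over the tray). It is linked to the lever: lid angle = 3.9 x lever angle. The balls get out from about 0.9 on.
- lid_edge (a point): Middle of the lid's lower edge.
- tray (a point): Centre of the catch tray's inner floor, 10 mm above the crate top; axes as the dispenser. The tray inside is 100 mm (x) by 120 mm (y).
- ball1: Steel bearing ball, 18 mm across; origin at its centre. Starts in the hopper, resting behind the lid; it rolls out by itself once the lid is up.
- ball2: Steel bearing ball, 18 mm across; origin at its centre. Starts in the hopper, resting behind the lid; it rolls out by itself once the lid is up.
- ball3: Steel bearing ball, 18 mm across; origin at its centre. Starts in the hopper, resting behind the lid; it rolls out by itself once the lid is up.
- ball4: Steel bearing ball, 18 mm across; origin at its centre. Starts in the hopper, resting behind the lid; it rolls out by itself once the lid is up.
- bell: Bystander: white plastic bicycle bell, dome 52 mm across and 38 mm tall, with a thin spring lever sticking out to 46 mm from the centre; loose; origin at the centre of its underside.
- multitool: Bystander: grey folding multitool, 88 x 28 x 19 mm, lying flat; loose; origin at the centre of its underside.
- jar: Bystander: clear glass jar of bearing balls with dark twist cap, 60 mm across, 82 mm tall; loose; origin at the centre of its underside.
- hanger: Bystander: small steel derailleur hanger, 71 x 26 x 7 mm, lying flat; loose; origin at the centre of its underside.
- tyre_lever: Bystander: red aluminium tyre lever, 125 x 18 x 9 mm, lying flat; loose; origin at the centre of its underside.
- tin: Bystander: small round aluminium tin with green lid, 58 mm across, 26 mm tall; loose; origin at the centre of its underside.

How it is judged:
On the way, in this order (a step that is already met when the one before it is completed fails the run):
1. the lid is raised (at least 1.05 rad) by fingers pressing the lever (value of joint lid above 1.05 rad and contact force between the fingers and lever above 1 N), for 0.3 s.
2. the lid is shut again with all the balls in the tray (value of joint lid below 0.06 rad and height (world z) of each of ball1, ball2, ball3, ball4 below 0.035 m and x of ball1 in the frame of tray between -0.052 and 0.052 m and y of ball1 in the frame of tray between -0.064 and 0.064 m and x of ball2 in the frame of tray between -0.052 and 0.052 m and y of ball2 in the frame of tray between -0.064 and 0.064 m and x of ball3 in the frame of tray between -0.052 and 0.052 m and y of ball3 in the frame of tray between -0.064 and 0.064 m and x of ball4 in the frame of tray between -0.052 and 0.052 m and y of ball4 in the frame of tray between -0.064 and 0.064 m), for 0.2 s.
At the end, for the whole second after the job is handed in: The lid is shut (below 0.06 rad), the lever is up (below 0.02 rad), and all four balls lie in the catch tray, nearly at rest (under 0.1 m/s) (all of step 2 and value of joint lever below 0.02 rad and linear speed of each of ball1, ball2, ball3, ball4 below 0.1 m/s); the robot touches nothing.
It fails at once if the lid slams: it closes faster than 4 rad/s (about 150 mm/s at the lever pad) over the last 0.3 rad (value of joint lid below 0.3 rad and velocity of joint lid below -4 rad/s).
It fails at once if the robot touches the lid (contact force between any of the fingers, the arm and lid above 0.3 N).
It fails at once if the robot touches a ball (contact force between any of the fingers, the arm and ball1 above 0.3 N or contact force between any of the fingers, the arm and ball2 above 0.3 N or contact force between any of the fingers, the arm and ball3 above 0.3 N or contact force between any of the fingers, the arm and ball4 above 0.3 N).
It fails at once if a bystander is lifted, carried or shoved more than 15 mm (distance of any of bell, multitool, jar, hanger, tyre_lever, tin from where it was at the start of the episode above 0.015 m).
It also fails if it takes over 42 s, if anything falls off the work surface, if the arm or the gripper's body presses on something with over 40 N, if the wrist force passes 120 N, or if a joint passes its speed limit or range.

## Working session

There is one attempt and no reset: what is moved stays moved. The work goes in short steps, Python scripts to look and compute and a shell command to move; the robot and the scene stay as the last step left them, time stands still between calls to the robot, and variables do not carry over. Pictures are saved under pics/ and viewed, about 8 in all and at most 12, crops included, and the job is handed in when it is done.

```bash
mkdir -p pics; ls; cat > h.py <<'E'
import numpy as np, cv2
from workcell import robot
def ray(c,u,v):
    d=np.array([[[u,v]]],float);K=np.array([[c["fx"],0,c["cx"]],[0,c["fy"],c["cy"]],[0,0,1]])
    p=cv2.undistortPoints(d,K,np.array([c["k1"],0,0,0.]))[0,0]
    E=np.array(c["extrinsics"]);return E[:3,3],E[:3,:3]@np.array([p[0],-p[1],-1])
def onz(c,u,v,z):
    o,d=ray(c,u,v);return o+d*(z-o[2])/d[2]
def blobs(c,lo,hi,amin=30):
    m=cv2.inRange(cv2.cvtColor(c["img"],cv2.COLOR_RGB2HSV),lo,hi)
    n,l,s,ce=cv2.connectedComponentsWithStats(m)
    return [(s[i].tolist(),ce[i].round(1).tolist()) for i in range(1,n) if s[i][4]>=amin],l
E
python3 - <<'E'
from h import *
s=robot.read_state();print(s)
for n in("scene","top"):
    c=robot.capture(n);cv2.imwrite(f"pics/{n}0.png",c["img"][...,::-1]);print(n,np.round(c["extrinsics"],3),c["fx"],c["k1"])
    print("yellow",blobs(c,(22,120,100),(34,255,255))[0]);print("orange",blobs(c,(6,150,120),(18,255,255))[0])
    print("blue",blobs(c,(100,120,40),(130,255,255))[0])
E
```

```text
pics
{'clock': 0.0, 'q': array([-1.15598226e+00,  4.23800417e-01,  1.63070174e+00, -1.18616109e-05,
        1.08860167e+00, -1.89639818e-02]), 'qvel': array([-0.00011675,  0.00108785,  0.00014595,  0.00042196, -0.0004786 ,
       -0.00102149]), 'tau': array([ 8.07750203e-04, -5.44637740e+01, -2.73663586e+01,  6.43372955e-02,
        2.28319725e-02, -1.43886637e-04]), 'ee_pos': array([ 0.26250233, -0.56658038,  0.22192233]), 'tcp_rot': array([-7.39804540e-04,  9.76570761e-01,  2.15195208e-01, -1.53725414e-04]), 'ft_force': array([-0.1622563 , -0.40945539,  1.16921206]), 'ft_torque': array([ 0.00543723,  0.04391193, -0.01348515]), 'gripper_width': 0.08767739753866846}
scene [[ 0.381 -0.769  0.513  1.037]
 [ 0.925  0.319 -0.208 -0.111]
 [-0.004  0.554  0.833  0.791]
 [ 0.     0.     0.     1.   ]] 373.65116915742874 -0.10310580089936494
yellow [([159, 144, 22, 18, 246], [169.5, 152.5])]
orange [([157, 142, 26, 22, 57], [169.2, 151.1]), ([255, 158, 35, 35, 79], [273.3, 174.0]), ([358, 247, 154, 75, 328], [437.2, 281.3])]
blue [([403, 0, 36, 23, 440], [423.4, 7.4]), ([437, 0, 64, 32, 1374], [465.8, 12.8]), ([502, 0, 10, 18, 96], [507.9, 10.5]), ([459, 42, 53, 61, 1978], [489.6, 73.3]), ([424, 52, 49, 39, 859], [450.0, 68.9]), ([484, 110, 26, 28, 295], [494.5, 122.6]), ([496, 123, 16, 38, 332], [505.9, 142.2]), ([155, 212, 66, 40, 676], [191.7, 232.1])]
top [[-0.03   0.998 -0.052  0.541]
 [-1.    -0.03  -0.003  0.064]
 [-0.005  0.052  0.999  0.91 ]
 [ 0.     0.     0.     1.   ]] 349.35827771372004 -0.09570062427471118
yellow [([508, 93, 4, 13, 35], [510.0, 99.0]), ([309, 249, 22, 20, 319], [319.5, 258.5])]
orange [([81, 20, 5, 30, 47], [82.4, 35.5]), ([91, 55, 31, 14, 50], [105.4, 63.9]), ([192, 61, 41, 3, 47], [211.6, 61.6]), ([216, 193, 19, 49, 88], [223.2, 214.5])]
blue [([345, 169, 7, 16, 48], [347.7, 176.9])]
```

View pics/scene0.png

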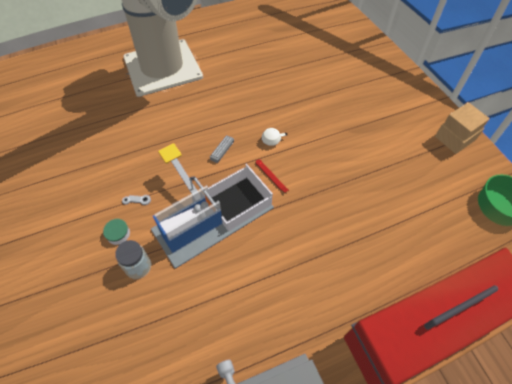

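View pics/top0.png

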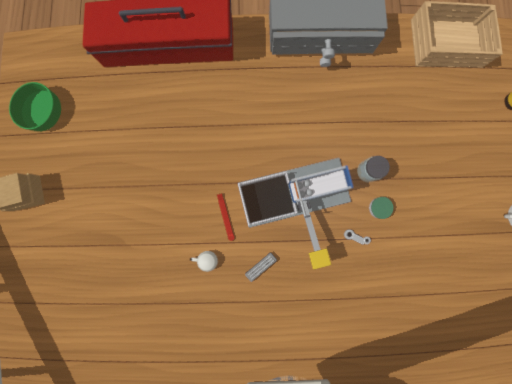

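The scene picture shows the yellow pad at (169,152), hopper and tray beside it. The top picture shows the pad at (319,258) and the lever running up to (305,205). Bystanders are well away from the pad, and the nearest is the hanger at (357,237) in the top view.

```bash
python3 - <<'E'
from h import *
T=robot.capture("top");S=robot.capture("scene")
P=[]
for c in(T,S):
    b,l=blobs(c,(20,100,90),(36,255,255)); b=[x for x in b if 150<x[0][4]<800]; 
    for x in b: print(x, onz(c,*x[1],0.09)); P.append(ray(c,*x[1]))
(o1,d1),(o2,d2)=P[0],P[1]
t=np.linalg.lstsq(np.stack([d1,-d2],1),o2-o1,rcond=None)[0];print("tri",o1+t[0]*d1,o2+t[1]*d2)
# tray dark floor at z=.01 and lever axis
g=cv2.cvtColor(T["img"],cv2.COLOR_RGB2HSV);m=((g[...,2]<60)&(np.arange(384)[:,None]>165)&(np.arange(384)[:,None]<230)).astype(np.uint8);m[:,:235]=0;m[:,300:]=0
r=cv2.minAreaRect(max(cv2.findContours(m,0,2)[0],key=cv2.contourArea));print(r)
q=np.array([onz(T,*p,0.01) for p in cv2.boxPoints(r)]);print(q.round(3))
for i in range(4):
    e=q[(i+1)%4]-q[i];print(np.linalg.norm(e),np.degrees(np.arctan2(e[1],e[0])))
tr=onz(T,*r[0],0.01)
for a in np.radians([10,13,16,19]):
    R=np.array([[np.cos(a),-np.sin(a)],[np.sin(a),np.cos(a)]]);print(np.degrees(a),"pad pred",tr[:2]+R@np.array([-.17,-.0825]))
E
```

```text
([309, 248, 22, 21, 343], [319.5, 258.5]) [ 0.43753782 -0.07606662  0.09      ]
([159, 144, 22, 19, 268], [169.4, 152.8]) [ 0.44111705 -0.07799151  0.09      ]
tri [ 0.43684875 -0.0769983   0.08456089] [ 0.43662447 -0.07773911  0.0847162 ]
((266.9411926269531, 198.7647247314453), (35.89527130126953, 43.656410217285156), 75.96376037597656)
[[ 0.618  0.106  0.01 ]
 [ 0.643 -0.005  0.01 ]
 [ 0.552 -0.024  0.01 ]
 [ 0.528  0.086  0.01 ]]
0.11303735054885002 -77.62453812396068
0.09282314984129598 -167.939239960829
0.11245966458406484 102.29601589121563
0.0926658387498648 12.417480525266262
10.0 pad pred [ 0.43203091 -0.07014135]
13.0 pad pred [ 0.4380378  -0.07800173]
16.0 pad pred [ 0.44444784 -0.08553696]
19.0 pad pred [ 0.45124346 -0.09272639]
```

```bash
python3 -m crank '[[[3,-3,0],2],[[7,-7,0],4],[[11,-11,0],6],[[15,-15,0],8],[[19,-19,0],10],[[23,-23,0],12.4],[[27,-27,0],12.4],[[31,-31,0],12.4],[[34.5,-35,0],12.4],[[36.5,-37,0],12.4]]' 0 20; python3 -m crank '[[[0,0,0],0],[[0,0,1],0],[[0,0,3],0],[[0,0,5],0],[[0,0,7],0],[[0,0,8],0],[[0,0,9],0],[[0,0,9],0],[[0,0,9],0]]'
python3 - <<'E'
from h import *
s=robot.read_state();q=s["tcp_rot"];print(s["ee_pos"],np.degrees(2*np.arctan2(q[2],q[1])),q,s["ft_force"])
c=robot.capture("scene");cv2.imwrite("pics/s1.png",cv2.resize(c["img"][80:280,100:340,::-1],None,fx=3,fy=3))
E
```

```text
clock: 1.2
ee_pos: [0.4298, -0.1019, 0.2229]
tcp_rot: [0.0, 0.994, 0.108, 0.0]
ft_force: [1.2, -1.2, -0.1]
gripper_width: 0.0112
clock: 2.1
ee_pos: [0.4297, -0.1043, 0.1329]
tcp_rot: [0.0, 0.994, 0.108, 0.0]
ft_force: [-0.6, -0.3, -0.7]
gripper_width: 0.0002
[ 0.42970645 -0.10430059  0.13285994] 12.411957272168447 [4.83055282e-05 9.94139683e-01 1.08103091e-01 9.58578844e-05] [-0.57633367 -0.3227825  -0.68374528]
```

View pics/s1.png

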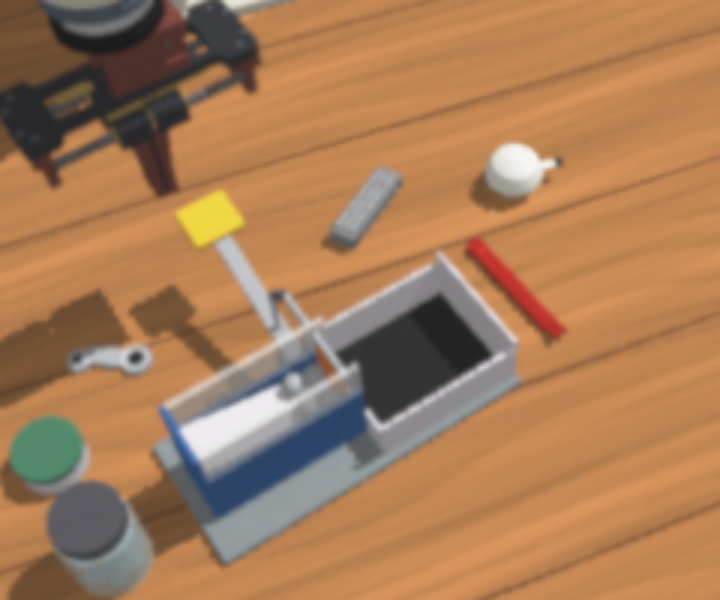

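The crop shows the closed fingertips at (165,190), hovering short of the pad at (210,218). They need to shift +1.4 cm in tool x and −2.5 cm in tool y, then go down.

```bash
python3 -m crank '[[[0.7,-1.2,0],0],[[1.4,-2.5,0],0],[[1.4,-2.5,0],0],[[1.4,-2.5,1.5],0],[[1.4,-2.5,2.5],0],[[1.4,-2.5,3.2],0],[[1.4,-2.5,3.2],0]]'
python3 - <<'E'
from h import *
s=robot.read_state();print(s["ee_pos"],s["ft_force"])
I=[]
for n,(a,b,x,y) in {"scene":(100,250,130,330),"top":(150,300,230,430)}.items():
    c=robot.capture(n);I.append(cv2.resize(c["img"][a:b,x:y,::-1],None,fx=2,fy=2,interpolation=2))
cv2.imwrite("pics/s2.png",np.hstack(I))
E
```

```text
clock: 2.85
ee_pos: [0.4371, -0.0765, 0.0999]
tcp_rot: [-0.0, 0.994, 0.108, -0.001]
ft_force: [-0.4, -1.1, -0.8]
gripper_width: 0.0004
[ 0.43714052 -0.07653891  0.09991628] [-0.43063852 -1.0572517  -0.76826634]
```

View pics/s2.png

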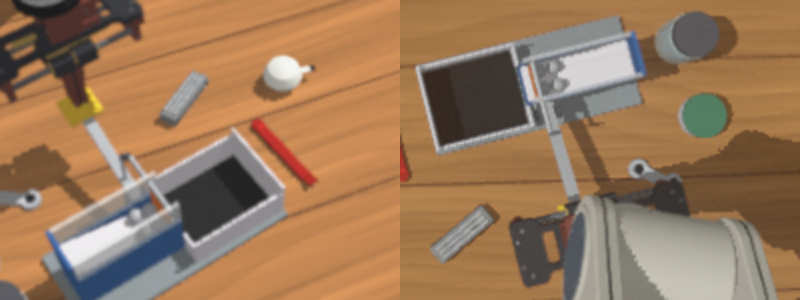

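The fingertips sit above the pad at (82,103) in the left half, and the lever is unobstructed. I'll press now.

```bash
python3 -m crank '[[[0,0,0.4],0],[[0,0,0.8],0],[[0,0,1.2],0],[[0,0,1.6],0],[[0,0,2.0],0],[[0,0,2.4],0],[[0,0,2.8],0],[[0,0,3.2],0],[[0,0,3.6],0],[[0,0,3.9],0]]'
python3 -m crank '[[[0,0,0.3],0],[[0,0,0.6],0],[[0,0,0.9],0],[[0,0,1.2],0],[[0,0,1.4],0],[[0,0,1.4],0],[[0,0,1.4],0]]'
python3 - <<'E'
from h import *
I=[]
for n,(a,b,x,y) in {"scene":(100,250,130,330),"top":(150,300,230,430)}.items():
    c=robot.capture(n);I.append(cv2.resize(c["img"][a:b,x:y,::-1],None,fx=2,fy=2,interpolation=2))
cv2.imwrite("pics/s3.png",np.hstack(I))
E
```

```text
clock: 3.95
ee_pos: [0.4366, -0.0764, 0.0611]
tcp_rot: [-0.0, 0.994, 0.109, -0.001]
ft_force: [-6.5, -2.4, 7.4]
gripper_width: 0.0001
clock: 4.65
ee_pos: [0.4359, -0.0764, 0.0471]
tcp_rot: [-0.0, 0.994, 0.109, -0.002]
ft_force: [-7.9, -4.6, 7.5]
gripper_width: 0.0002
```

View pics/s3.png

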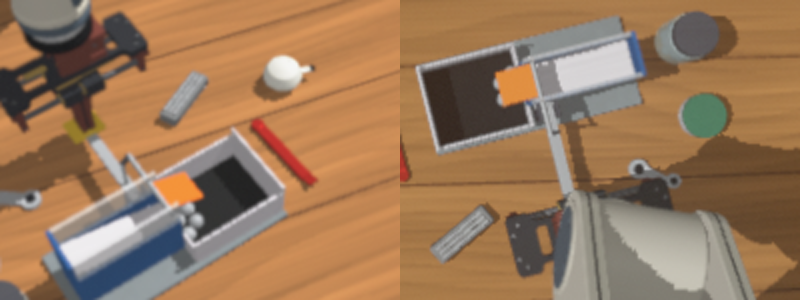

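The lid is raised and the balls are coming out at (190,218) in the left half. I'll hold the pad down.

```bash
python3 -m crank '[[[0,0,0],0],[[0,0,0],0],[[0,0,0],0],[[0,0,0],0],[[0,0,0],0],[[0,0,0],0],[[0,0,0],0],[[0,0,0],0],[[0,0,0],0],[[0,0,0],0]]'
python3 -m crank '[[[0,0,0],0],[[0,0,0],0],[[0,0,0],0],[[0,0,0],0],[[0,0,0],0],[[0,0,0],0],[[0,0,0],0],[[0,0,0],0],[[0,0,0],0],[[0,0,0],0]]'
python3 - <<'E'
from h import *
I=[]
for n,(a,b,x,y) in {"scene":(160,235,190,290),"top":(160,235,230,330)}.items():
    c=robot.capture(n);I.append(cv2.resize(c["img"][a:b,x:y,::-1],None,fx=4,fy=4,interpolation=2))
cv2.imwrite("pics/s4.png",np.hstack(I))
E
```

```text
clock: 5.75
ee_pos: [0.4359, -0.0764, 0.0472]
tcp_rot: [-0.0, 0.994, 0.109, -0.002]
ft_force: [-7.6, -4.0, 8.6]
gripper_width: 0.0009
clock: 6.75
ee_pos: [0.4359, -0.0764, 0.0472]
tcp_rot: [-0.0, 0.994, 0.109, -0.002]
ft_force: [-7.8, -4.2, 8.1]
gripper_width: 0.0006
```

View pics/s4.png

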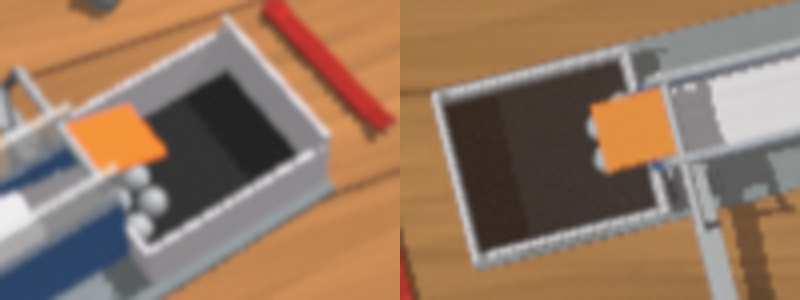

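```bash
python3 - <<'E'
from h import *
c=robot.capture("scene");cv2.imwrite("pics/s5.png",cv2.resize(c["img"][190:225,205:245,::-1],None,fx=14,fy=14,interpolation=2))
a=np.radians(12.7);R=np.array([[np.cos(a),-np.sin(a)],[np.sin(a),np.cos(a)]])
tr=np.array([.4375,-.0765])+R@np.array([.17,.0825]);print(tr)
for x,y in((135,178),(155,198),(133,220),(122,195)):
  for z in (.019,.035):
    p=onz(c,190+x/4,160+y/4,z);print(x,y,z,((R.T@(p[:2]-tr))*1000).round(0))
E
```

```text
[0.58520356 0.04135545]
135 178 0.019 [ -7. -37.]
135 178 0.035 [  1. -41.]
155 198 0.019 [ 11. -34.]
155 198 0.035 [ 19. -39.]
133 220 0.019 [ 16. -53.]
133 220 0.035 [ 24. -57.]
122 195 0.019 [ -2. -49.]
122 195 0.035 [  6. -54.]
```

View pics/s5.png

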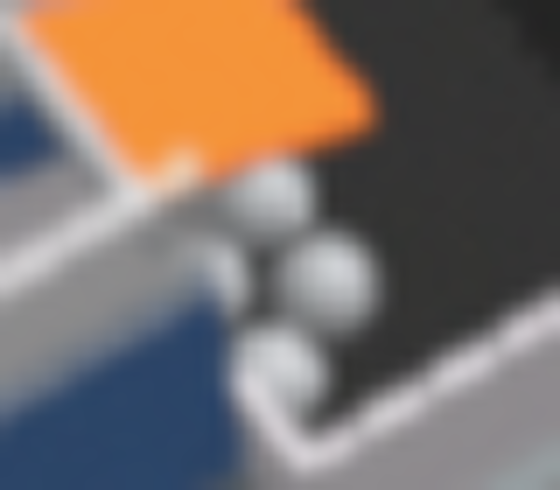

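All four balls lie on the tray floor: tray-frame positions (-7,-37), (11,-34), (16,-53) and (-2,-49) mm, spaced about 18 mm apart as they should be. None is left in the hopper. Next I'll ease the lever up at 20–30 mm/s.

```bash
python3 -m crank '[[[0,0,-0.2],0],[[0,0,-0.5],0],[[0,0,-0.8],0],[[0,0,-1.1],0],[[0,0,-1.4],0],[[0,0,-1.7],0],[[0,0,-2.0],0],[[0,0,-2.3],0],[[0,0,-2.6],0],[[0,0,-2.9],0]]'
python3 -m crank '[[[0,0,-0.2],0],[[0,0,-0.4],0],[[0,0,-0.6],0],[[0,0,-0.8],0],[[0,0,-1.0],0],[[0,0,-1.2],0],[[0,0,-1.4],0],[[0,0,-1.6],0],[[0,0,-1.8],0],[[0,0,-2.0],0]]'
python3 -m crank '[[[0,0,-0.2],0],[[0,0,-0.4],0],[[0,0,-0.8],0],[[0,0,-1.5],0],[[0,0,-3],0],[[0,0,-5],0],[[0,0,-7],0],[[-3,0,-9],0],[[-5,3,-10],0],[[-5,6,-10],0]]'
python3 -m crank '[[[0,4,0],0],[[0,8,0],0],[[0,12,0],0],[[0,16,0],0],[[0,18,0],0],[[0,18,0],0],[[0,18,0],0]]'
python3 - <<'E'
from h import *
I=[]
c=robot.capture("top");b,_=blobs(c,(20,100,90),(36,255,255))
print([(x,onz(c,*x[1],.09)) for x in b if 150<x[0][4]<800])
for n,(a,b,x,y) in {"scene":(120,270,100,300),"top":(150,300,190,390)}.items():
    c=robot.capture(n);I.append(cv2.resize(c["img"][a:b,x:y,::-1],None,fx=2,fy=2,interpolation=2))
cv2.imwrite("pics/s6.png",np.hstack(I));s=robot.read_state();print(s["ft_force"],s["qvel"].round(3))
E
```

```text
clock: 7.9
ee_pos: [0.439, -0.0763, 0.077]
tcp_rot: [0.0, 0.994, 0.108, 0.001]
ft_force: [2.0, 2.0, 3.4]
gripper_width: 0.0003
clock: 8.9
ee_pos: [0.4371, -0.0763, 0.0965]
tcp_rot: [-0.0, 0.994, 0.108, -0.001]
ft_force: [0.1, -0.1, 0.3]
gripper_width: 0.0007
clock: 9.9
ee_pos: [0.4005, -0.1462, 0.1985]
tcp_rot: [0.0, 0.994, 0.109, 0.001]
ft_force: [1.1, -1.2, 0.2]
gripper_width: 0.0006
clock: 10.6
ee_pos: [0.4403, -0.3212, 0.1967]
tcp_rot: [-0.0, 0.994, 0.108, -0.0]
ft_force: [-0.7, 0.4, -0.3]
gripper_width: 0.0007
[(([309, 248, 22, 21, 343], [319.5, 258.4]), array([ 0.43777149, -0.07607431,  0.09      ]))]
[ 0.52312373 -0.49759666 -0.31930918] [ 0.002 -0.001 -0.003 -0.    -0.004 -0.002]
```

View pics/s6.png

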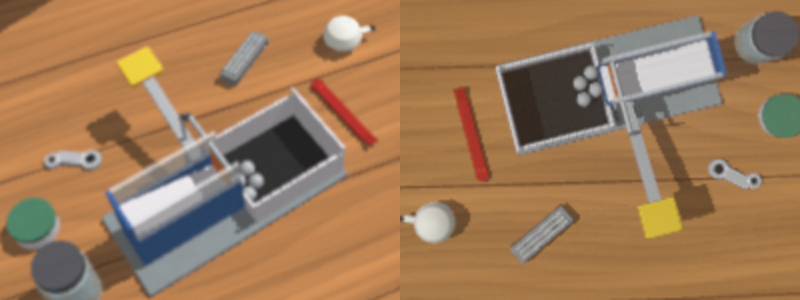

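The lid is shut and the pad is back at its start pixel. All four balls are in the tray at (585,85) in the right half, the bystanders look unmoved and the arm is clear.

```bash
python3 -c "from workcell import robot; print(robot.close_job())"
```

```text
the job is handed in; nothing more can be done
None
```

I pressed the lever pad down with closed fingertips until the lid was raised, and held it until all four balls were in the tray. I then followed the lever up at about 20–30 mm/s, moved clear, and handed the job in at about 11 s of the 42 s allowed.

- **Lid and lever:** In the last pictures the lid looks shut. The pad is back at its starting pixel, (319.5, 258.4) against (319.5, 258.5).
- **Lid speed:** I did not measure how fast the lid closed. The pad force had fallen to about 0.3 N by 97 mm height, which fits a gentle release.
- **Balls:** All four are visible in the tray. With the lid still up I measured them in the tray frame: x from -7 to 16 mm, y from -53 to -34 mm, about 18 mm apart. The final picture shows them in the same cluster.
- **Bystanders and arm:** By eye, nothing else on the crate top has moved. The arm is still, about 25 cm from the lever, with no contact force beyond sensor noise.

No check failed. During the hold the wrist sensor read about 8 N sideways, which I took as friction from the pad's arc; it was gone after release.

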